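Snap the ink box's clip lid shut all round

TASK

Close the box of inks for storage so that it is tight: its lid lies in place but the four teal rim sections are still sprung up. Press each section down with the fingertips until it clicks and stays flush with the lid. Grasp and lift nothing, leave the box where it stands, and do not disturb the things around it.

Things in the scene. Friction and masses are not known exactly. Their poses are not given: they have to be found in the camera images.
- box: The supply box: frosted clear plastic, rectangular, 120 (own x) x 170 (own y) mm, 56 high to the top of its walls; four ink jars inside. Heavy enough (about 1 kg) to stand still while pressed. Origin: centre of its underside; its z is up.
- lid: White lid, loose, lying in its place on the walls of the box; same axes as the box. Origin: centre of its underside, 56 mm above the box's origin. Its flat rim is 5 mm thick, so the rim's top is 61 mm above the table; the middle of the lid is 2.5 mm higher still. Not to be lifted.
- clip_front (a joint): Angle (rad) of the teal rim section on the box's -x side (long side, section 112 mm long, 23 wide). 0: down, flush with the white rim. About 0.25 to 0.33: sprung up, unlatched, outer edge about 6 to 7 mm too high. It hinges on the lid 16 mm inside the wall's outer face. Pressed down flush it clicks under the bead and stays at about 0.02; released halfway (over about 0.12) it springs up.
- press_front (a point): Point on top of the -x teal section, mid-length, over the edge of the box wall (2 mm outside the wall's outer face, 18 mm from the hinge): press here, straight down. It takes about 7 to 11 N here to click, less at the outer edge, more nearer the hinge. 61 mm above the table when the section is down flush; some 5 mm higher when it is up.
- clip_back (a joint): Angle (rad) of the teal rim section on the box's +x side (long side, section 112 mm long, 23 wide). 0: down, flush with the white rim. About 0.25 to 0.33: sprung up, unlatched, outer edge about 6 to 7 mm too high. It hinges on the lid 16 mm inside the wall's outer face. Pressed down flush it clicks under the bead and stays at about 0.02; released halfway (over about 0.12) it springs up.
- press_back (a point): Point on top of the +x teal section, mid-length, over the edge of the box wall (2 mm outside the wall's outer face, 18 mm from the hinge): press here, straight down. It takes about 7 to 11 N here to click, less at the outer edge, more nearer the hinge. 61 mm above the table when the section is down flush; some 5 mm higher when it is up.
- clip_left (a joint): Angle (rad) of the teal rim section on the box's +y side (short side, section 72 mm long, 23 wide). 0: down, flush with the white rim. About 0.25 to 0.33: sprung up, unlatched, outer edge about 6 to 7 mm too high. It hinges on the lid 16 mm inside the wall's outer face. Pressed down flush it clicks under the bead and stays at about 0.02; released halfway (over about 0.12) it springs up.
- press_left (a point): Point on top of the +y teal section, mid-length, over the edge of the box wall (2 mm outside the wall's outer face, 18 mm from the hinge): press here, straight down. It takes about 7 to 11 N here to click, less at the outer edge, more nearer the hinge. 61 mm above the table when the section is down flush; some 5 mm higher when it is up.
- clip_right (a joint): Angle (rad) of the teal rim section on the box's -y side (short side, section 72 mm long, 23 wide). 0: down, flush with the white rim. About 0.25 to 0.33: sprung up, unlatched, outer edge about 6 to 7 mm too high. It hinges on the lid 16 mm inside the wall's outer face. Pressed down flush it clicks under the bead and stays at about 0.02; released halfway (over about 0.12) it springs up.
- press_right (a point): Point on top of the -y teal section, mid-length, over the edge of the box wall (2 mm outside the wall's outer face, 18 mm from the hinge): press here, straight down. It takes about 7 to 11 N here to click, less at the outer edge, more nearer the hinge. 61 mm above the table when the section is down flush; some 5 mm higher when it is up.
- eraser: Bystander, loose: white eraser in a blue sleeve, 23x58x13, lying in front of the box (mm). Origin: centre of its underside. Leave alone.
- pen: Bystander, loose: black dip pen, 171 long, 11 thick, lying in front of the box (mm). Origin: centre of its underside. Leave alone.
- rinse_jar: Bystander, loose: clear glass jar with dark water, 65 across, 81 high (mm). Origin: centre of its underside. Leave alone.
- seal_stamp: Bystander, loose: wax seal stamp with brown wooden grip, standing on its brass die, 28 across, 90 high (mm). Origin: centre of its underside. Leave alone.
- wax_stick: Bystander, loose: stick of dark red sealing wax, 11x85x11 (mm). Origin: centre of its underside. Leave alone.
- bone_folder: Bystander, loose: flat cream bone folder, 22x147x4 (mm). Origin: centre of its underside. Leave alone.
- ink_jar: Bystander, loose: small open ink jar, 41 across, 28 high (mm). Origin: centre of its underside. Leave alone.
- ink_cap: Bystander, loose: black jar cap, 46 across, 16 high (mm). Origin: centre of its underside. Leave alone.
- packet: Bystander, loose: flat kraft paper packet, 82x60x4 (mm). Origin: centre of its underside. Leave alone.

How it is judged:
By the outcome, as a careful person would: the job done as asked, in the order asked, and still so for the second after the job is handed in, with the robot touching nothing.
It also fails if it takes over 64 s, if anything falls off the work surface, if the arm or the gripper's body presses on something with over 40 N, if the wrist force passes 120 N, or if a joint passes its speed limit or range.

ROBOT

A 7-joint arm with a two-finger parallel gripper is mounted at the origin on a cart in front of the work surface, level with it; the furniture and walls round the work are solid. World frame = base frame: x ahead of the robot, y to its left, z up, the work surface at z = 0. Lengths are in m, angles in rad, forces in N, time in s.
With the tool pointing down it reaches from about 0.35 to 0.9 m from the base axis. Payload 8.1 kg.
Tool frame: the origin (TCP) lies between the finger pads; the fingertips stand 11 mm ahead of it and the grasp point (between the pads) lies 8 mm behind it; z points along the fingers, y is the line along which they close (so a half turn about z gives the same grasp; the last joint's range is limited). The gripper opens to 92 mm and grips with 3 to 60 N. Pads are 19 mm wide; open, the fingers measure 130 mm over their backs; the gripper's body (75 mm by 190 mm) begins 47 mm behind the grasp point.
Start: joints at [-1.219, 0.434, 0.025, 1.573, -0.012, 1.134, -0.075], TCP at [0.275, 0.561, 0.238] pointing down, gripper open.
Joint ranges: [-2.62, 2.62], [-0.44, 2.09], [-1.27, 1.32], [0.08, 2.57], [-1.32, 4.46], [0.12, 2], [-2.74, 2.74]. Speed limits (rad/s): [2.22, 2.22, 3.01, 3.01, 3.14, 3.14, 3.14].

INTERFACE

Orientations are given as a rotation vector (axis times angle).
In Python, from cell import observe, get_image, camera_params, sign_off gives the robot as it stands.
- The arm moves only by the shell command python3 -m pendant 'ROWS' [FORCE]. ROWS is JSON, one flat list of numbers, 7 for each row, row after row: the shift along the tool's x, y, z in m, then the turn, a rotation vector about the tool's x, y, z in rad, then the finger opening in m, from 0 to 0.0918. In form: [dx, dy, dz, rx, ry, rz, jaw, dx, dy, dz, rx, ry, rz, jaw, ...]. A call has 1 to 10 rows; each row shifts and turns the commanded pose from where the row before left it, along the tool's axes as they then stand; what a row does not reach is not made up. A row lasts 1/8 s, in which the tool goes at most 62.5 mm and 10.7 degrees, less where a joint would pass 70% of its speed; a pose out of reach is approached as far as the arm can. A call is refused whole if a number of a shift passes 0.0625 or a number of a turn 0.188, either way. A call with a gripper value outside its range is refused whole. The fingers move at their own pace and stop on an object; FORCE is the grip in N (left out, the last holds). Time passes only in rows, so rows that do not move let the fingers close. It gives the time, the measured TCP pose, the force, the opening and the grip force at its end, in the units of the state.
- observe(): the state, without advancing time (a new reading comes with each control period).
- get_image(name): name is "side" or "top" or "wrist"; returns the picture (384x512x3 uint8, red, green, blue); there is no depth.
- camera_params(name): a dict with "intrinsics" (3x3 intrinsics, pixels), "eye" and "rotation" of the camera in the world; the wrist camera has in their place "T_tool_cam" (4x4, takes a point from camera to tool coordinates, whose origin is the TCP and whose axes are the flange's). Camera axes: x right, y down, z forward; pixel columns grow to the right and rows downward; lengths in m; the calibration is good to about 2 mm. A picture is of the moment at which its call begins: read the wrist's pose just before it. camera_params takes no time and is no camera call.
- sign_off(): hands the job in; it is judged then, once.
The state is a dict: "clock": time; "joints": joint angles; "dq": joint speeds; "joint_efforts": joint torques, N m; "position": TCP position; "ee_rot": TCP orientation; "force": force on the tool from outside, world axes, zero at the start; "ft_torque": the same for the moment, N m; "width": opening from 0.0 (shut) to 1.0 (fully open); "gripper_force": force on a finger pad.
Only numpy, scipy, OpenCV 4.12 (cv2) and the standard library are available. Lean on these libraries where they do the work, as an engineer would, in place of code of your own. Each camera call takes 0.05 s, during which the arm holds its last target. There are 200 camera calls.

## Working session

There is one attempt and no reset: what is moved stays moved. The work goes in short steps, Python scripts to look and compute and a shell command to move; the robot and the scene stay as the last step left them, time stands still between calls to the robot, and variables do not carry over. Pictures are saved under pics/ and viewed, at most 10 in all, crops included, and the job is handed in when it is done.

```bash
mkdir -p pics; python3 - <<'E'
from cell import *
import cv2,numpy as np
np.set_printoptions(precision=4,suppress=True)
for n in("top","side"):
    cv2.imwrite(f"pics/{n}0.png",cv2.resize(get_image(n)[:,:,::-1],(800,600),interpolation=cv2.INTER_CUBIC))
    print(n,camera_params(n))
print(camera_params("wrist"));print(observe())
E
```

```text
top {'intrinsics': array([[451.7082,   0.    , 256.4242],
       [  0.    , 451.7082, 190.0242],
       [  0.    ,   0.    ,   1.    ]]), 'eye': array([0.4346, 0.2187, 1.0917]), 'rotation': array([-2.1627,  2.1551, -0.1407])}
side {'intrinsics': array([[378.3395,   0.    , 258.703 ],
       [  0.    , 378.3395, 198.3791],
       [  0.    ,   0.    ,   1.    ]]), 'eye': array([ 0.5676, -0.5433,  0.5684]), 'rotation': array([-2.1493, -0.023 , -0.0126])}
{'intrinsics': array([[286.6897,   0.    , 253.144 ],
       [  0.    , 286.6897, 197.5355],
       [  0.    ,   0.    ,   1.    ]]), 'T_tool_cam': array([[ 0.0001, -0.9674, -0.2532,  0.0686],
       [ 1.    ,  0.0002, -0.0006, -0.0005],
       [ 0.0006, -0.2532,  0.9674, -0.1473],
       [ 0.    ,  0.    ,  0.    ,  1.    ]])}
{'clock': 0.1, 'joints': array([-1.2186,  0.4351,  0.025 ,  1.574 , -0.0116,  1.134 , -0.0751]), 'dq': array([-0.0001, -0.0019, -0.0012, -0.0041, -0.0011, -0.0007,  0.0006]), 'joint_efforts': array([  0.0035, -66.9121,   0.9882, -31.5145,  -0.0604,   0.0375,
         0.0001]), 'position': array([0.2744, 0.5611, 0.237 ]), 'ee_rot': array([-0.7083, -3.0605,  0.0022]), 'force': array([0.1785, 0.126 , 0.3916]), 'ft_torque': array([ 0.0013, -0.0371, -0.06  ]), 'gripper_force': 0.0, 'width': 0.9985363352988169}
```

View pics/top0.png

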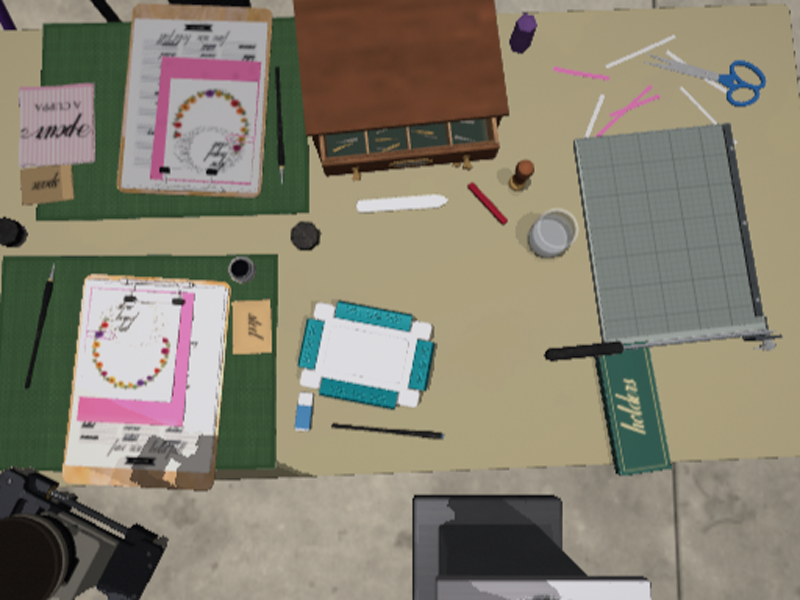

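View pics/side0.png

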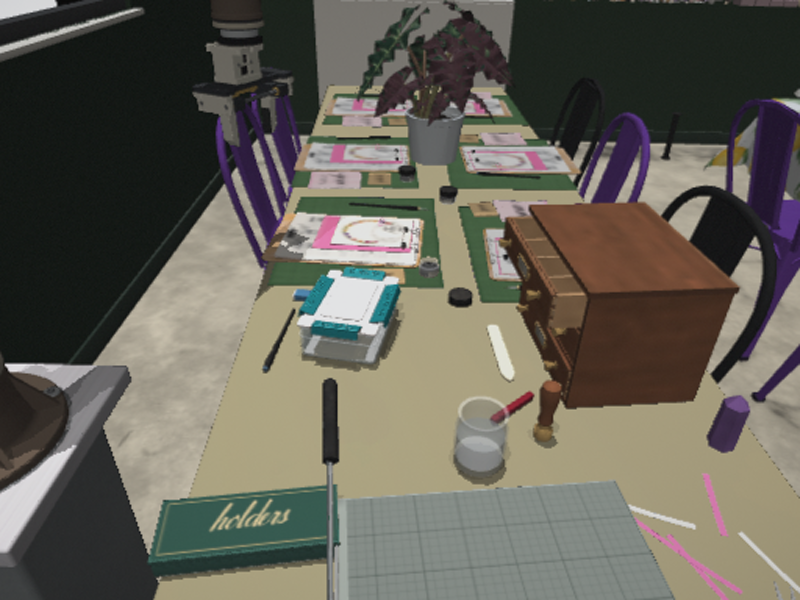

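The top view shows the box centred near (367,354) with world +x up. The eraser is at (304,412), the pen at (387,431) and the packet at (252,327). Next I'll segment the teal sections.

```bash
cat > h.py <<'E'
from cell import *
import cv2,numpy as np
from scipy.spatial.transform import Rotation as R
np.set_printoptions(precision=4,suppress=True)
def cam(n,o=None):
    p=camera_params(n)
    if n=="wrist":
        T=p["T_tool_cam"];Rt=R.from_rotvec(o["ee_rot"]).as_matrix()
        return p["intrinsics"],o["position"]+Rt@T[:3,3],Rt@T[:3,:3]
    return p["intrinsics"],p["eye"],R.from_rotvec(p["rotation"]).as_matrix()
def ray(n,uv,z,o=None):
    K,e,M=cam(n,o); d=M@np.linalg.solve(K,[*uv,1]); return e+d*(z-e[2])/d[2]
def teal(im,amin=60):
    h=cv2.cvtColor(im,cv2.COLOR_RGB2HSV); m=cv2.inRange(h,(82,120,60),(100,255,255))
    k,l,s,c=cv2.connectedComponentsWithStats(m)
    return [(s[i,4],c[i]) for i in range(1,k) if s[i,4]>amin],m
E
python3 - <<'E'
from h import *
im=get_image("top")
bl,m=teal(im)
P=[]
for a,c in bl:
    p=ray("top",c,.064); print(a,c*800/512,p); P.append(p)
P=np.array(P);print(P.mean(0))
c=im[180:270,180:290];cv2.imwrite("pics/c1.png",cv2.resize(c[:,:,::-1],(770,600),interpolation=cv2.INTER_CUBIC))
for n,uv in dict(eraser=(304,412),penL=(333,427),penR=(442,435)).items(): print(n,ray("top",np.array(uv)*.64,.01))
o=observe();print(R.from_rotvec(o["ee_rot"]).as_matrix())
E
```

```text
509 [373.02   315.4193] [0.5367 0.2542 0.064 ]
326 [309.9597 343.0694] [0.4959 0.3456 0.064 ]
343 [420.6086 364.5408] [0.4653 0.1846 0.064 ]
543 [357.7924 392.7314] [0.4245 0.2753 0.064 ]
[0.4806 0.2649 0.064 ]
eraser [0.3949 0.3593 0.01  ]
penL [0.3727 0.3151 0.01  ]
penR [0.3612 0.1506 0.01  ]
[[-0.8983  0.4393 -0.0004]
 [ 0.4393  0.8983 -0.0012]
 [-0.0001 -0.0012 -1.    ]]
```

View pics/c1.png

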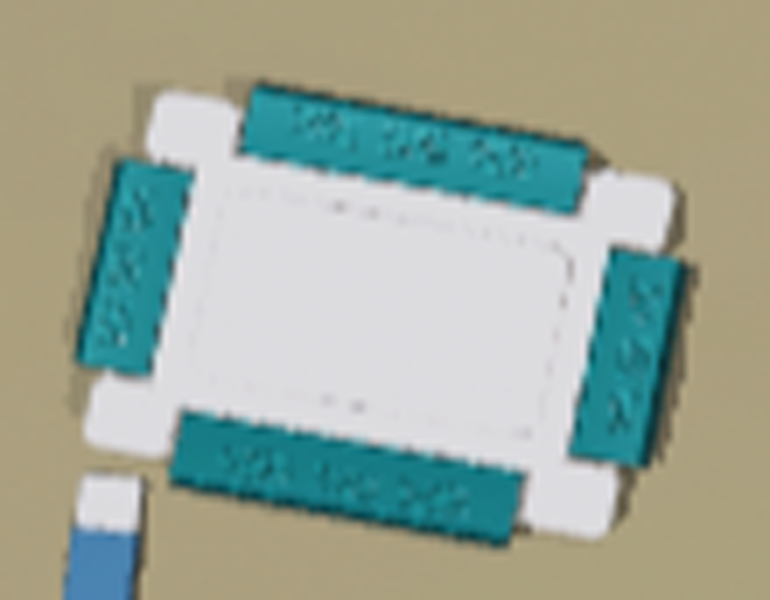

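```bash
cat >> h.py <<'E'
C=np.array([.4806,.2649]); YAW=np.radians(-10.7)
L=dict(front=(-.062,0),back=(.062,0),left=(0,.087),right=(0,-.087),mid=(0,0))
def go(name,z,yang=None):
    """shift (tool axes) and rz needed to reach press point, tcp z; yang=desired tool y heading, deg"""
    o=observe(); M=R.from_rotvec(o["ee_rot"]).as_matrix()
    c,s=np.cos(YAW),np.sin(YAW); xy=C+np.array([[c,-s],[s,c]])@L[name]
    d=np.array([*xy,z])-o["position"]
    h=np.degrees(np.arctan2(M[1,1],M[0,1])); rz=0 if yang is None else -np.radians(yang-h)
    print(name,xy,"tool shift now",M.T@d,"rz",rz,"shift after turn",R.from_rotvec([0,0,-rz]).as_matrix()@(M.T@d),"F",o["force"],"t",o["clock"],"tilt",M[:,2],"pos",o["position"],"j",o["joints"])
E
python3 -c "
from h import *
go('front',.15,79.3)"
```

```text
front [0.4197 0.2764] tool shift now [-0.2556 -0.1918  0.0874] rz -0.26810329316872866 shift after turn [-0.1956 -0.2527  0.0874] F [0.4089 0.0648 0.2762] t 0.15 tilt [-0.0004 -0.0012 -1.    ] pos [0.2744 0.5611 0.2371] j [-1.2186  0.4351  0.025   1.5739 -0.0116  1.134  -0.0751]
```

```bash
python3 -m pendant '[0,0,0,0,0,-0.134,0, 0,0,0,0,0,-0.134,0, -0.0326,-0.0421,0.01,0,0,0,0, -0.0326,-0.0421,0.01,0,0,0,0, -0.0326,-0.0421,0.01,0,0,0,0, -0.0326,-0.0421,0.01,0,0,0,0, -0.0326,-0.0421,0.01,0,0,0,0, -0.0326,-0.0421,0.01,0,0,0,0, 0,0,0,0,0,0,0]' 20
python3 - <<'E'
from h import *
go('front',.15,79.3)
o=observe();im=get_image("wrist")
cv2.imwrite("pics/w1.png",cv2.resize(im[:,:,::-1],(800,600),interpolation=cv2.INTER_CUBIC))
for a,c in teal(im,150)[0]: print(a,c*800/512,ray("wrist",c,.064,o))
E
```

```text
clock: 1.27
position: [0.4215, 0.2721, 0.177]
ee_rot: [-0.304, -3.127, 0.004]
force: [-0.7, 0.7, 0.2]
width: 0.068
gripper_force: 0.0
front [0.4197 0.2764] tool shift now [0.0026 0.004  0.027 ] rz -0.007414132051538642 shift after turn [0.0026 0.004  0.027 ] F [-0.7132  0.7227  0.2198] t 1.275 tilt [-0.0005 -0.0028 -1.    ] pos [0.4215 0.2721 0.177 ] j [-0.7179  0.3013  0.0462  1.9482 -0.0152  0.8945  0.7124]
2603 [402.9107 312.2785] [0.4238 0.2753 0.064 ]
```

View pics/w1.png

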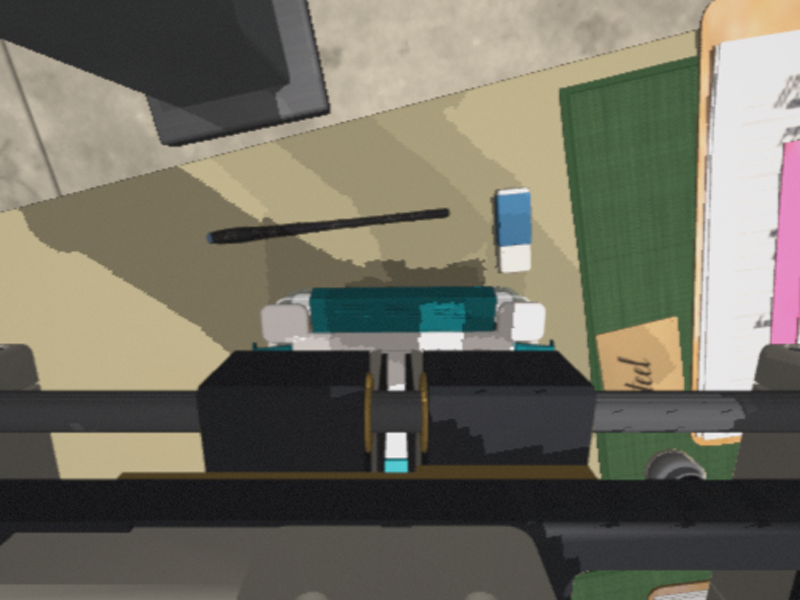

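The wrist view puts the front section at (403,312), which is (0.424,0.275) and agrees with the top camera. I'll shift, descend to just above it, then press slowly.

```bash
python3 -m pendant '[0.0026,0.004,0.02,0,0,-0.007,0, 0,0,0.03,0,0,0,0, 0,0,0.03,0,0,0,0, 0,0,0.01,0,0,0,0, 0,0,0,0,0,0,0]'
python3 -c "
from h import *
go('front',.072,79.3)"
```

```text
clock: 1.95
position: [0.4176, 0.282, 0.0877]
ee_rot: [-0.28, -3.128, 0.0]
force: [-0.4, 0.4, 0.6]
width: 0.007
gripper_force: 0.0
front [0.4197 0.2764] tool shift now [-0.0031 -0.0052  0.0157] rz 0.007986319309024156 shift after turn [-0.0031 -0.0051  0.0157] F [-0.4129  0.4135  0.5691] t 1.95 tilt [-0.0007 -0.0002 -1.    ] pos [0.4176 0.282  0.0877] j [-0.7226  0.4284  0.0297  2.033  -0.0201  0.6812  0.7121]
```

```bash
python3 -m pendant '[-0.003,-0.005,0.005,0,0,0.007,0, 0,0,0.004,0,0,0,0, 0,0,0.003,0,0,0,0, 0,0,0.002,0,0,0,0, 0,0,0.002,0,0,0,0, 0,0,0,0,0,0,0]'
python3 -c "
from h import *
go('front',.072,79.3)"
```

```text
clock: 2.7
position: [0.42, 0.276, 0.0722]
ee_rot: [0.293, 3.128, 0.001]
force: [-3.8, -0.9, 8.7]
width: 0.008
gripper_force: 4.4
front [0.4197 0.2764] tool shift now [0.0004 0.0003 0.0002] rz -9.056814050054217e-05 shift after turn [0.0004 0.0003 0.0002] F [-3.7795 -0.8766  8.6687] t 2.7 tilt [ 0.0001  0.0004 -1.    ] pos [0.42   0.276  0.0722] j [-0.7108  0.4509  0.0305  2.0491 -0.0226  0.6416  0.7187]
```

```bash
python3 -m pendant '[0,0,0.0015,0,0,0,0, 0,0,0.0015,0,0,0,0, 0,0,0,0,0,0,0]'; python3 -m pendant '[0,0,-0.005,0,0,0,0, 0,0,-0.025,0,0,0,0, 0,0,-0.03,0,0,0,0,0,0,-0.02,0,0,0,0, 0,0,0,0,0,0,0]'
python3 -c "
from h import *
go('back',.087,79.3)
o=observe();im=get_image('wrist')
cv2.imwrite('pics/w2.png',cv2.resize(im[150:280,130:390,::-1],(780,390),interpolation=cv2.INTER_CUBIC))
"
```

```text
clock: 3.08
position: [0.4201, 0.2761, 0.0714]
ee_rot: [0.293, 3.127, 0.002]
force: [-10.7, -7.5, 44.3]
width: 0.004
gripper_force: 22.0
clock: 3.7
position: [0.4211, 0.2766, 0.15]
ee_rot: [0.293, 3.125, 0.004]
force: [-0.5, -0.1, -0.0]
width: 0.003
gripper_force: 0.0
back [0.5415 0.2534] tool shift now [-0.1225 -0.0006  0.0632] rz -0.00023329225542541906 shift after turn [-0.1225 -0.0006  0.0632] F [-0.4923 -0.1068 -0.0369] t 3.7 tilt [ 0.0027  0.0021 -1.    ] pos [0.4211 0.2766 0.15  ] j [-0.7184  0.3361  0.0396  1.978  -0.0178  0.8243  0.7148]
```

View pics/w2.png

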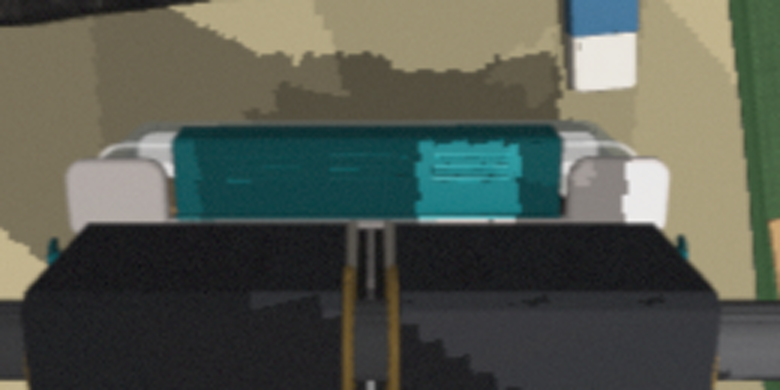

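The front section bottomed out at z 0.0714 under 44 N. I'll confirm it latched later, and press more gently on the back section.

```bash
python3 -m pendant '[-0.041,0,0,0,0,0,0, -0.041,0,0,0,0,0,0, -0.041,-0.0006,0,0,0,0,0, 0,0,0.03,0,0,0,0, 0,0,0.033,0,0,0,0, 0,0,0,0,0,0,0]'
python3 -c "
from h import *
go('back',.072,79.3)"
```

```text
clock: 4.5
position: [0.5386, 0.2511, 0.0823]
ee_rot: [-0.293, -3.122, 0.006]
force: [-0.4, 0.0, 1.2]
width: 0.007
gripper_force: 0.0
back [0.5415 0.2534] tool shift now [-0.0025  0.0028  0.0103] rz -0.00018013108248097763 shift after turn [-0.0025  0.0028  0.0103] F [-0.3532  0.026   1.2297] t 4.5 tilt [-0.0058 -0.0034 -1.    ] pos [0.5386 0.2511 0.0823] j [-0.5686  0.5545  0.0606  1.8115 -0.0451  0.7836  0.899 ]
```

```bash
python3 -m pendant '[-0.0015,0.0015,0,0,0,0,0, 0,0,0,0,0,0,0, 0,0,0,0,0,0,0]'
python3 -c "
from h import *
go('back',.072,79.3)"
```

```text
clock: 4.88
position: [0.5431, 0.254, 0.0867]
ee_rot: [0.293, 3.127, 0.002]
force: [-0.4, 0.8, 0.2]
width: 0.006
gripper_force: 0.0
back [0.5415 0.2534] tool shift now [ 0.0014 -0.0009  0.0147] rz 1.9219119504115923e-05 shift after turn [ 0.0014 -0.0009  0.0147] F [-0.4499  0.8441  0.1888] t 4.875 tilt [ 0.0015  0.0008 -1.    ] pos [0.5431 0.254  0.0867] j [-0.5693  0.5517  0.0612  1.8024 -0.0452  0.7872  0.8988]
```

```bash
python3 -m pendant '[0.001,-0.001,0.005,0,0,0,0, 0,0,0.004,0,0,0,0, 0,0,0.003,0,0,0,0, 0,0,0.002,0,0,0,0, 0,0,0.001,0,0,0,0, 0,0,0.001,0,0,0,0, 0,0,0,0,0,0,0, 0,0,0,0,0,0,0]'
python3 -c "
from h import *
go('back',.072,79.3)"
```

```text
clock: 5.88
position: [0.5421, 0.2527, 0.0719]
ee_rot: [0.294, 3.126, 0.001]
force: [-4.7, -4.5, 24.7]
width: 0.004
gripper_force: 12.6
back [0.5415 0.2534] tool shift now [ 0.0007  0.0006 -0.0001] rz -0.0005637656685521542 shift after turn [ 0.0007  0.0006 -0.0001] F [-4.6721 -4.5113 24.7493] t 5.875 tilt [ 0.0015  0.0007 -1.    ] pos [0.5421 0.2527 0.0719] j [-0.567   0.5695  0.0592  1.8167 -0.0463  0.7551  0.9001]
```

```bash
python3 -m pendant '[0,0,-0.005,0,0,0,0, 0,0,-0.03,0,0,0,0, 0,0,-0.04,0,0,0,0, 0,0,0,0,0,0,0, 0,0,0,0,0,0,0]'
python3 -m pendant '[0,0,0,0,0,0.175,0, 0,0,0,0,0,0.175,0, 0,0,0,0,0,0.175,0, 0,0,0,0,0,0.175,0, 0,0,0,0,0,0.175,0, 0,0,0,0,0,0.175,0, 0,0,0,0,0,0.175,0, 0,0,0,0,0,0.175,0, 0,0,0,0,0,0.17,0,0,0,0,0,0,0,0]'
python3 -c "
from h import *
go('left',.087,-10.7)
go('right',.087,-10.7)
im=get_image('side')
cv2.imwrite('pics/s1.png',cv2.resize(im[160:240,180:265,::-1],(637,600),interpolation=cv2.INTER_CUBIC))"
```

```text
clock: 6.5
position: [0.5408, 0.2528, 0.144]
ee_rot: [-0.293, -3.127, 0.001]
force: [-0.5, -0.7, 0.3]
width: 0.005
gripper_force: 0.0
clock: 7.75
position: [0.5405, 0.2526, 0.1433]
ee_rot: [2.417, 2.007, -0.004]
force: [0.6, 1.2, -0.6]
width: 0.007
gripper_force: 0.0
left [0.4968 0.3504] tool shift now [ 0.0882 -0.0609  0.0562] rz 0.0019028953542307553 shift after turn [ 0.0881 -0.061   0.0562] F [ 0.6347  1.2174 -0.5942] t 7.75 tilt [-0.002  -0.0019 -1.    ] pos [0.5405 0.2526 0.1433] j [-0.8579  0.5103  0.4779  1.7824 -0.285   0.9205 -0.4422]
right [0.4644 0.1794] tool shift now [-0.0858 -0.0612  0.0565] rz 0.0019028953542307553 shift after turn [-0.0859 -0.061   0.0565] F [ 0.6347  1.2174 -0.5942] t 7.75 tilt [-0.002  -0.0019 -1.    ] pos [0.5405 0.2526 0.1433] j [-0.8579  0.5103  0.4779  1.7824 -0.285   0.9205 -0.4422]
```

View pics/s1.png

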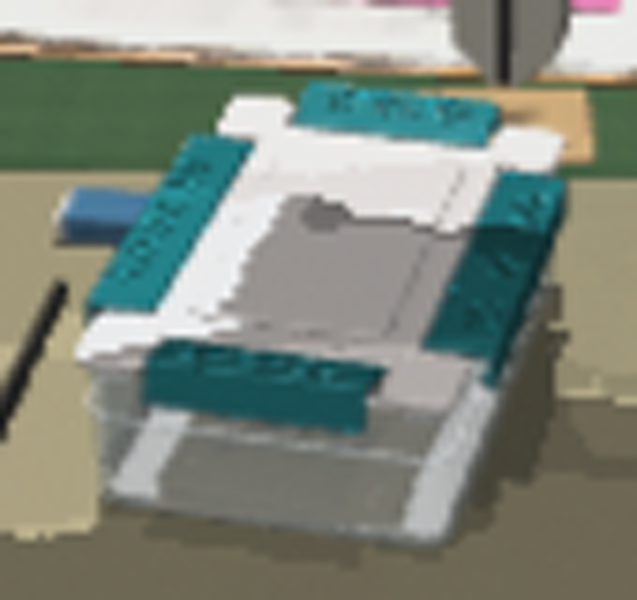

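The front and back sections (left and right in this crop) are flush with the white rim. The +y section (top) and −y section (bottom) are still up. Left (+y) is next.

```bash
python3 -m pendant '[0.0294,-0.0203,0,0,0,0,0, 0.0294,-0.0203,0,0,0,0,0, 0.0294,-0.0203,0,0,0,0,0, 0,0,0.03,0,0,0,0, 0,0,0.026,0,0,0,0, 0,0,0,0,0,0,0, 0,0,0,0,0,0,0, 0,0,0,0,0,0,0]'
python3 -c "
from h import *
go('left',.072,-10.7)"
```

```text
clock: 8.8
position: [0.4986, 0.351, 0.0899]
ee_rot: [-2.418, -2.006, -0.003]
force: [0.1, -0.4, -0.4]
width: 0.002
gripper_force: 0.0
left [0.4968 0.3504] tool shift now [-0.001  -0.0017  0.0179] rz 0.0011059433289111861 shift after turn [-0.001  -0.0017  0.0179] F [ 0.0788 -0.4395 -0.3793] t 8.8 tilt [ 0.0014  0.0012 -1.    ] pos [0.4986 0.351  0.0899] j [-0.9978  0.5908  0.4379  1.7967 -0.3278  0.8245 -0.5861]
```

```bash
python3 -m pendant '[-0.001,-0.0015,0.006,0,0,0,0, 0,0,0.005,0,0,0,0, 0,0,0.004,0,0,0,0, 0,0,0.002,0,0,0,0, 0,0,0.001,0,0,0,0, 0,0,0.001,0,0,0,0, 0,0,0,0,0,0,0, 0,0,0,0,0,0,0]'
python3 -c "
from h import *
go('left',.072,-10.7)"
```

```text
clock: 9.8
position: [0.4964, 0.3507, 0.0719]
ee_rot: [-2.417, -2.005, -0.002]
force: [-7.7, -2.0, 25.3]
width: 0.006
gripper_force: 12.9
left [0.4968 0.3504] tool shift now [-0.0002  0.0004 -0.0001] rz 0.0007617959100807702 shift after turn [-0.0002  0.0004 -0.0001] F [-7.7362 -1.958  25.3464] t 9.8 tilt [ 0.0003  0.0021 -1.    ] pos [0.4964 0.3507 0.0719] j [-0.9899  0.6113  0.4247  1.8138 -0.3424  0.7878 -0.5753]
```

Left bottomed out at 25 N. Now lift and go to right: tool x −0.174.

```bash
python3 -m pendant '[0,0,-0.005,0,0,0,0, 0,0,-0.03,0,0,0,0, 0,0,-0.03,0,0,0,0, 0,0,0,0,0,0,0, -0.0435,0,0,0,0,0,0, -0.0435,0,0,0,0,0,0, -0.0435,0,0,0,0,0,0, -0.0435,0,0,0,0,0,0, 0,0,0,0,0,0,0]'
python3 -m pendant '[0,0,0.03,0,0,0,0, 0,0,0.018,0,0,0,0, 0,0,0,0,0,0,0, 0,0,0,0,0,0,0, 0,0,0,0,0,0,0]'
python3 -c "
from h import *
go('right',.072,-10.7)"
```

```text
clock: 10.92
position: [0.4628, 0.1751, 0.134]
ee_rot: [2.423, 1.999, -0.004]
force: [-0.2, 0.4, -0.2]
width: 0.005
gripper_force: 0.0
clock: 11.55
position: [0.4645, 0.1795, 0.0873]
ee_rot: [2.418, 2.006, 0.002]
force: [0.6, -0.1, 0.5]
width: 0.002
gripper_force: 0.0
right [0.4644 0.1794] tool shift now [-0.0001 -0.      0.0153] rz 0.0009194001659626923 shift after turn [-0.0001 -0.      0.0153] F [ 0.6106 -0.1195  0.5099] t 11.55 tilt [ 0.001   0.0006 -1.    ] pos [0.4645 0.1795 0.0873] j [-0.8193  0.4465  0.4568  2.075  -0.3068  0.683  -0.3471]
```

```bash
python3 -m pendant '[0,0,0.006,0,0,0,0, 0,0,0.004,0,0,0,0, 0,0,0.003,0,0,0,0, 0,0,0.002,0,0,0,0, 0,0,0.001,0,0,0,0, 0,0,0.001,0,0,0,0, 0,0,0,0,0,0,0, 0,0,0,0,0,0,0]'
python3 -c "
from h import *
go('right',.072,-10.7)"
```

```text
clock: 12.55
position: [0.4642, 0.1788, 0.0716]
ee_rot: [-2.418, -2.004, -0.002]
force: [-9.3, -6.5, 36.9]
width: 0.004
gripper_force: 18.3
right [0.4644 0.1794] tool shift now [ 0.0007  0.0002 -0.0004] rz -7.533895653474349e-05 shift after turn [ 0.0007  0.0002 -0.0004] F [-9.3379 -6.5438 36.9022] t 12.55 tilt [ 0.0001  0.0015 -1.    ] pos [0.4642 0.1788 0.0716] j [-0.8023  0.4715  0.439   2.0873 -0.3281  0.6474 -0.3278]
```

```bash
python3 -m pendant '[0,0,-0.005,0,0,0,0, 0,0,-0.03,0,0,0,0, 0,0,-0.05,0,0,0,0, 0,0,-0.05,0,0,0,0, 0.06,0,-0.03,0,0,0,0, 0.06,0,0,0,0,0,0, 0.06,0,0,0,0,0,0, 0.06,0,0,0,0,0,0, 0.06,0,0,0,0,0,0, 0.05,0,0,0,0,0,0]'
python3 -m pendant '[0,0,0,0,0,0,0, 0,0,0,0,0,0,0]'
python3 - <<'E'
from h import *
s=get_image('side');t=get_image('top')
a=cv2.resize(s[160:240,180:265],(425,400),interpolation=cv2.INTER_CUBIC)
b=cv2.resize(t[190:270,185:260],(375,400),interpolation=cv2.INTER_CUBIC)
cv2.imwrite('pics/e1.png',np.hstack([a,b])[:,:,::-1])
cv2.imwrite('pics/e2.png',cv2.resize(t,(800,600))[:,:,::-1])
for q,c in teal(t)[0]: print(q,ray('top',c,.061))
E
```

```text
clock: 13.8
position: [0.5273, 0.5219, 0.2318]
ee_rot: [-2.416, -2.007, 0.001]
force: [0.9, 0.7, 0.1]
width: 0.005
gripper_force: 0.0
clock: 14.05
position: [0.5281, 0.5183, 0.2319]
ee_rot: [2.418, 2.005, -0.002]
force: [0.5, -1.5, -0.4]
width: 0.006
gripper_force: 0.0
469 [0.5362 0.2544 0.061 ]
304 [0.4958 0.3453 0.061 ]
326 [0.4655 0.1852 0.061 ]
496 [0.4255 0.275  0.061 ]
```

View pics/e1.png

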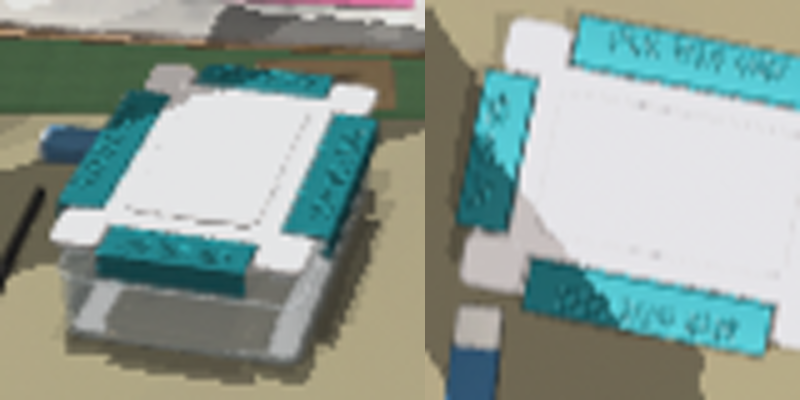

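View pics/e2.png

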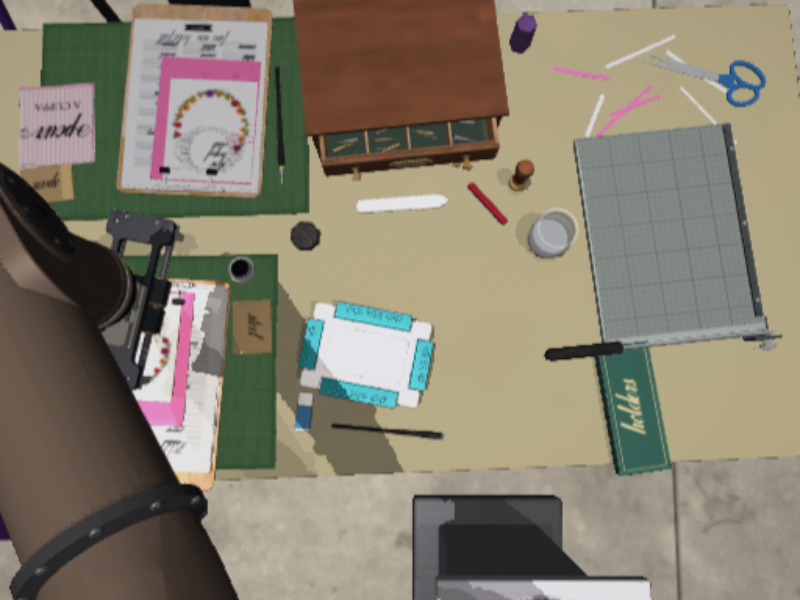

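All four sections now have the same bright shade from above, where they differed before, and they sit flush with the white corners. The box and the things around it haven't moved. I'm handing in.

```bash
python3 -c "
from cell import *
print(sign_off())"
```

```text
the job is handed in; nothing more can be done
None
```

I pressed all four teal rim sections down until they bottomed out. They look flush with the lid in the final pictures, the box and the things around it look unmoved, and the job is handed in at about 14 s; peak reading at the end of a move was 44 N at the wrist.

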